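Power up the desk at the switched power strip

TASK

Power up the desk at the white power strip, one rocker switch at a time: with a light press of a fingertip on the white-barred half, switch on the red master first (without it nothing gets power), then the yellow switch of the laptop charger, and last the green switch of the printer. Leave the blue switch off, because its socket is empty. Only touch the strip, do not lift it, shove it out of place or press hard, and leave the mouse, memory stick, pen and rubber in front of it where they lie.

Things in the scene. Friction and masses are not known exactly. Their poses are not given: they have to be found in the camera images.
- power_strip: White desk power strip, 88 x 270 mm, loose on the desk pad on rubber feet, about 1 kg. Origin: centre of its underside. y runs along the strip to the end where the mains cable leaves, x across it away from the robot, z up. Four rocker switches stand along its front edge, centres at x = -22 mm, y = +93 (red), +37 (yellow), -19 (blue), -75 mm (green).
- strip_top (a point): Centre of the strip's flat top, 43 mm above its underside; axes as the strip's. Row behind the switches, at x = +18 mm: 6 mm high black button behind red; white charger block, 40 x 46 mm, 31 mm high above the top, behind yellow; empty socket behind blue; black round plug, 37 mm across, 22 mm high, behind green. Cables lie behind the strip and off its +y end.
- red_rocker (a joint): Angle of the red rocker, the master switch, nearest the cable end of the strip. 0 = off (front half standing up), 0.4 rad = on (front half down, level). Snap-action: resists with about 3 N at the middle of the front half, flips by itself once past 0.2 rad and stays.
- red_on_half (a point): Middle of the surface of the red rocker's front half (towards the robot, with a short white bar), pressed to switch on; moves with it. Rocker: 30 mm (x) by 25 mm (y), pivoted at its middle, 48 mm above the pad, 9 to 10 mm behind this point. Off: point 52 mm above the pad, the half's front end 54 mm. On: the half is level at 48 mm; past 4 N it gives 1 mm per 5 N, at most 2.5 mm.
- yellow_rocker (a joint): Angle of the yellow rocker, the switch of the laptop charger's socket, next to the red one. 0 = off (front half standing up), 0.4 rad = on (front half down, level). Snap-action: resists with about 3 N at the middle of the front half, flips by itself once past 0.2 rad and stays.
- yellow_on_half (a point): Middle of the surface of the yellow rocker's front half (towards the robot, with a short white bar), pressed to switch on; moves with it. Rocker: 30 mm (x) by 25 mm (y), pivoted at its middle, 48 mm above the pad, 9 to 10 mm behind this point. Off: point 52 mm above the pad, the half's front end 54 mm. On: the half is level at 48 mm; past 4 N it gives 1 mm per 5 N, at most 2.5 mm.
- blue_rocker (a joint): Angle of the blue rocker, the switch of the empty socket, next to the yellow one. 0 = off (front half standing up), 0.4 rad = on (front half down, level). Snap-action: resists with about 3 N at the middle of the front half, flips by itself once past 0.2 rad and stays.
- blue_on_half (a point): Middle of the surface of the blue rocker's front half (towards the robot, with a short white bar), pressed to switch on; moves with it. Rocker: 30 mm (x) by 25 mm (y), pivoted at its middle, 48 mm above the pad, 9 to 10 mm behind this point. Off: point 52 mm above the pad, the half's front end 54 mm. On: the half is level at 48 mm; past 4 N it gives 1 mm per 5 N, at most 2.5 mm.
- green_rocker (a joint): Angle of the green rocker, the switch of the printer's socket, farthest from the cable end. 0 = off (front half standing up), 0.4 rad = on (front half down, level). Snap-action: resists with about 3 N at the middle of the front half, flips by itself once past 0.2 rad and stays.
- green_on_half (a point): Middle of the surface of the green rocker's front half (towards the robot, with a short white bar), pressed to switch on; moves with it. Rocker: 30 mm (x) by 25 mm (y), pivoted at its middle, 48 mm above the pad, 9 to 10 mm behind this point. Off: point 52 mm above the pad, the half's front end 54 mm. On: the half is level at 48 mm; past 4 N it gives 1 mm per 5 N, at most 2.5 mm.
- cabinet_corner (a point): Front left corner of the tall dark wooden cabinet on the right, 200 mm above the desk. Solid beyond it: all that is farther from the robot in x and farther right in y, from the floor to over 1 m above the desk; brass knobs stand up to 40 mm out of its front. Draw the arm in before swinging past it.
- mouse: Bystander: dark grey computer mouse, 104 x 58 x 38 mm, in front of the strip. Origin: centre of its underside, x along it.
- usb_stick: Bystander: black memory stick, 17 x 54 x 8 mm, lying in front of the strip. Origin: centre of its underside, y along it.
- pen_red: Bystander: red ball-point pen, 145 mm long, 12 mm thick, lying in front of the strip. Origin: centre of its underside, y along it.
- eraser: Bystander: rubber in a blue card sleeve, 22 x 52 x 13 mm, in front of the strip. Origin: centre of its underside, y along it.

How it is judged:
By the outcome, as a careful person would: the job done as asked, in the order asked, and still so for the second after the job is handed in, with the robot touching nothing.
It also fails if it takes over 48 s, if anything falls off the work surface, if the arm or the gripper's body presses on something with over 40 N, if the wrist force passes 120 N, or if a joint passes its speed limit or range.

ROBOT

A 6-joint arm with a two-finger parallel gripper is mounted at the origin on a cart in front of the work surface, level with it; the furniture and walls round the work are solid. World frame = base frame: x ahead of the robot, y to its left, z up, the work surface at z = 0. Lengths are in m, angles in rad, forces in N, time in s.
With the tool pointing down it reaches from about 0.35 to 0.85 m from the base axis. Payload 8.1 kg.
Tool frame: the origin (TCP) lies at the very end of the fingers, on their centre line; the grasp point (between the pads) lies pinch_z behind it (pinch_z is the distance from the TCP to the grasp point, in m); z points along the fingers, y is the line along which they close (so a half turn about z gives the same grasp; the last joint's range is limited). The gripper opens to 93 mm and grips with 3 to 60 N. Pads are 15 mm wide; open, the fingers measure 128 mm over their backs; the gripper's body (75 mm by 188 mm) begins 65 mm behind the grasp point.
Start: joints at [-1.387, 0.13, 1.488, -0, 1.523, -0.085], TCP at [0.159, -0.578, 0.193] pointing down, gripper open.
Joint ranges: [-2.96, 2.96], [-0.89, 2.26], [0.02, 2.5], [-1.34, 4.48], [0, 2.73], [-2.66, 2.66]. Speed limits (rad/s): [2.39, 2.39, 2.79, 3.14, 3.14, 3.14].

INTERFACE

Orientations are given as a unit quaternion [x, y, z, w].
In Python, from workcell import observe, snapshot, job_done, pinch_z gives the robot as it stands.
- The arm moves only by the tool drive_tool, never from a script. Its argument "series" is a list of rows, each a list of 3 entries, a list of its own where there are three numbers: the shift along the tool's x, y, z in mm, then the turn, a rotation vector about the tool's x, y, z in rad, then the closure in counts, from 0 (fully open) to 255 (shut). A call has 1 to 5 rows; each row shifts and turns the commanded pose from where the row before left it, along the tool's axes as they then stand; what a row does not reach is not made up. A row lasts 1/8 s, in which the tool goes at most 62.5 mm and 10.7 degrees, less where a joint would pass 70% of its speed; a pose out of reach is approached as far as the arm can. A call is refused whole if a number of a shift passes 62.5 or a number of a turn 0.188, either way. A call with a gripper value outside its range is refused whole. The fingers move at their own pace and stop on an object; the grip force is fixed at half the most. Time passes only in rows, so rows that do not move let the fingers close. It gives the time, the measured TCP pose, the force, the opening and the grip force at its end, in the units of the state.
- observe(): the state, without advancing time (a new reading comes with each control period).
- snapshot(name): name is "side" or "top" or "wrist"; returns a dict with "color" (384x512x3 uint8, red, green, blue), "range_z" (384x512 float32, m along the optical axis (not along the pixel's ray), 0 where there is no reading), "vertical_fov" (degrees; the focal length in pixels is half the picture's height over the tangent of half this angle, whatever the lens; pixels are square), "cx", "cy" (the principal point, pixels), "rvec" (rotation vector, rad) and "tvec" (3), from world to camera coordinates, as OpenCV has them. Camera axes: x right, y down, z forward; pixel columns grow to the right and rows downward; lengths in m; the calibration is good to about 2 mm. The wrist camera is an equidistant fisheye: a pixel r from the principal point sees the ray r / f radians off the axis. A picture is of the moment at which its call begins.
- job_done(): hands the job in; it is judged then, once.
The state is a dict: "clock": time; "joint_positions": joint angles; "joint_vel": joint speeds; "joint_torque": joint torques, N m; "eef_pos": TCP position; "tool_rot": TCP orientation; "ft_force": force on the tool from outside, world axes, zero at the start; "wrist_torque": the same for the moment, N m; "gripper_width": finger opening in m; "gripper_force": force on a finger pad.
Only numpy, scipy, OpenCV 4.12 (cv2) and the standard library are available. Lean on these libraries where they do the work, as an engineer would, in place of code of your own. Each camera call takes 0.05 s, during which the arm holds its last target. There are 200 camera calls.

## Working session

There is one attempt and no reset: what is moved stays moved. The work goes in short steps, Python scripts to look and compute and a tool call to move; the robot and the scene stay as the last step left them, time stands still between calls to the robot, and variables do not carry over. Pictures are saved under pics/ and viewed, at most 10 in all, crops included, and the job is handed in when it is done.

Besides the shell and the picture viewer there is one more tool, called after "Request:" as a command line: name --argument value ..., lists and objects as JSON in quotes. drive_tool: Moves the arm, as the interface text tells. Its arguments: {"type":"object","properties":{"series":{"type":"array","items":{"type":"array"}}},"required":["series"]}

```bash
mkdir -p pics
cat > h.py <<'E'
import numpy as np, cv2
from workcell import observe, snapshot, job_done, pinch_z
def snap(n,f):
    s=snapshot(n); cv2.imwrite(f'pics/{f}.png',s['color'][...,::-1]); np.savez(f'{f}.npz',**s); return s
def world(s,u,v,z=None):
    f=192/np.tan(np.radians(float(s['vertical_fov']))/2)
    R=cv2.Rodrigues(np.array(s['rvec']))[0]; t=np.array(s['tvec']).ravel()
    d=np.array([(u-float(s['cx']))/f,(v-float(s['cy']))/f,1.])
    c=-R.T@t; D=R.T@d
    k=s['range_z'][int(v),int(u)] if z is None else (z-c[2])/D[2]
    return c+D*k
E
python3 - <<'E'
from h import *
snap('top','top1');snap('side','side1')
o=observe();print(o,pinch_z)
a=cv2.imread('pics/top1.png');cv2.imwrite('pics/top1.png',a)
E
```

```text
{'clock': 0.1, 'joint_positions': array([-1.38741450e+00,  1.31094436e-01,  1.48920886e+00, -1.97148790e-05,
        1.52296156e+00, -8.53755205e-02]), 'joint_vel': array([ 0.00066977, -0.00221082, -0.00104777, -0.00038049,  0.00094886,
       -0.00067795]), 'joint_torque': array([ 1.10181962e-03, -5.61338818e+01, -4.93097198e+01,  7.69816828e-02,
        2.91630684e-02, -8.22966058e-05]), 'eef_pos': array([ 0.15924535, -0.57789878,  0.19216598]), 'tool_rot': array([ 9.90984354e-01,  1.33975041e-01, -5.07893228e-05, -8.34618827e-04]), 'ft_force': array([-0.12366329,  0.12512528,  0.1937739 ]), 'wrist_torque': array([ 0.01204582,  0.045867  , -0.01893071]), 'gripper_force': 0.0, 'gripper_width': 0.09307577392817427} 0.0188
```

View pics/top1.png

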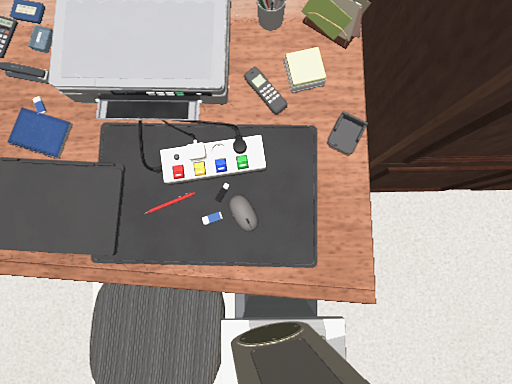

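View pics/side1.png

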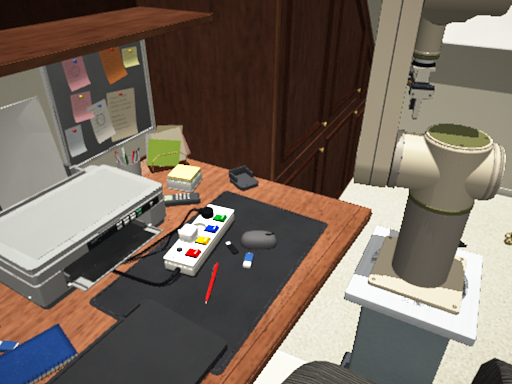

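The top view shows the strip at about (213,159): red (178,172), yellow (199,168), blue (221,165), green (242,161). The mouse, stick, rubber and pen lie in front of it. The side view shows a shelf over the printer. Next I measure the rockers by colour.

```bash
cat > loc.py <<'E'
from h import *
def loc(s,roi):
    x0,y0,x1,y1=roi
    hsv=cv2.cvtColor(s['color'],cv2.COLOR_RGB2HSV); P={}
    for n,(a,b) in dict(red=(172,184),yellow=(22,35),blue=(105,128),green=(45,80)).items():
        h=hsv[...,0].astype(int); h=np.where(h<5,h+180,h)
        m=((h>=a)&(h<=b)&(hsv[...,1]>140)&(hsv[...,2]>70)).astype(np.uint8)
        k=np.zeros_like(m);k[y0:y1,x0:x1]=1;m*=k
        N,L,st,c=cv2.connectedComponentsWithStats(m)
        i=1+np.argmax(st[1:,4]); P[n]=world(s,*c[i],z=0.049); 
        v,u=np.nonzero(L==i); d=np.array([world(s,a,b) for a,b in zip(u,v)])
        print(n,c[i].round(1),st[i,4],P[n].round(4),'depth',np.median(d,0).round(4))
    A=np.array(list(P.values())); y=np.array([.093,.037,-.019,-.075])
    yd=np.polyfit(y,A[:,:2],1); print('dir',yd[0],'yaw',np.arctan2(-yd[0][0],yd[0][1]),'y0',yd[1])
if __name__=='__main__':
    for n,r in (('top1',(160,130,270,185)),('side1',(160,200,240,280))):
        s=np.load(n+'.npz'); print(n,-cv2.Rodrigues(s['rvec'])[0].T@s['tvec'].ravel()); loc(s,r)
    s=np.load('top1.npz')
    for n,p in dict(mouse=(243,212),stick=(222,192),rub=(212,217),pen1=(147,212),pen2=(194,194),shelfcorner=(230,50),laptop=(122,165),cab=(372,190)).items(): print(n,world(s,*p).round(3))
E
python3 loc.py
```

```text
top1 [0.36577561 0.0443951  0.97427365]
red [177.9 171.4] 115 [0.5321 0.2644 0.049 ] depth [0.5329 0.2644 0.0491]
yellow [199.1 168.6] 58 [0.5384 0.2096 0.049 ] depth [0.5371 0.2097 0.0502]
blue [220.5 164.7] 111 [0.5475 0.1541 0.049 ] depth [0.5491 0.1528 0.0496]
green [242.  161.5] 95 [0.5549 0.0983 0.049 ] depth [0.5556 0.0982 0.0493]
dir [-0.13824882  0.98925962] yaw 0.13885052810234777 y0 [0.54446547 0.17271835]
side1 [0.00937573 0.90897338 0.74390509]
red [192.6 252.8] 81 [0.5285 0.2701 0.049 ] depth [0.5314 0.2693 0.0473]
yellow [202.  239.7] 59 [0.5379 0.2136 0.049 ] depth [0.5412 0.2119 0.0471]
blue [211.2 228.4] 60 [0.5438 0.1594 0.049 ] depth [0.546  0.1585 0.0475]
green [219.6 217.5] 48 [0.5515 0.1031 0.049 ] depth [0.5548 0.103  0.0474]
dir [-0.13407642  0.99156724] yaw 0.13440151340851633 y0 [0.54165505 0.17762877]
mouse [0.425 0.098 0.035]
stick [0.481 0.155 0.008]
rub [0.415 0.181 0.013]
pen1 [0.431 0.356 0.007]
pen2 [0.478 0.231 0.003]
shelfcorner [ 0.888  0.132 -0.002]
laptop [0.56  0.426 0.01 ]
cab [ 0.55  -0.425 -0.595]
```

Run:
```python
from h import *
for n in('side1','top1'):
    s=np.load(n+'.npz'); s={k:s[k] for k in s}
    P=np.array([world(s,u,v) for u in range(0,512,3) for v in range(0,384,3) if s['range_z'][v,u]>0])
    for z0,z1 in((.1,.3),(.3,.6)):
        q=P[(P[:,0]>.35)&(P[:,1]<-.1)&(P[:,2]>z0)&(P[:,2]<z1)]
        if len(q): print(n,z0,len(q),np.percentile(q,[0,2,20],0).round(3).tolist(),q[:,1].max().round(3))
    q=P[(P[:,0]>.3)&(P[:,1]>-.1)&(P[:,1]<.6)&(P[:,2]>.2)]
    if len(q): print('overhead',n,q.min(0).round(3),q.max(0).round(3))
```

```text
side1 0.1 1357 [[0.54, -1.654, 0.1], [0.544, -1.418, 0.105], [0.551, -0.573, 0.14]] -0.1
side1 0.3 2153 [[0.497, -1.542, 0.3], [0.543, -1.348, 0.307], [0.551, -0.508, 0.358]] -0.1
overhead side1 [ 0.764 -0.1    0.2  ] [1.084 0.477 0.612]
top1 0.1 910 [[0.543, -0.553, 0.1], [0.548, -0.491, 0.104], [0.553, -0.322, 0.136]] -0.113
top1 0.3 1496 [[0.543, -0.412, 0.3], [0.547, -0.364, 0.308], [0.556, -0.247, 0.36]] -0.242
```

Request:
drive_tool --series '[[[0, 0, 0], [0, 0, 0.133], 255], [[15, -60, 0], [0, 0, 0], 255], [[15, -60, 0], [0, 0, 0], 255], [[15, -60, 0], [0, 0, 0], 255], [[15, -60, 0], [0, 0, 0], 255]]'

```text
clock: 0.72
eef_pos: [0.1863, -0.3305, 0.1925]
tool_rot: [0.998, 0.068, 0.0, -0.0]
ft_force: [1.3, 0.6, 1.5]
gripper_width: 0.0474
gripper_force: 0.0
```

Request:
drive_tool --series '[[[35, -45, 0], [0, 0, 0], 255], [[35, -45, 0], [0, 0, 0], 255], [[35, -45, 0], [0, 0, 0], 255], [[35, -45, 0], [0, 0, 0], 255], [[20, -55, 0], [0, 0, 0], 255]]'

```text
clock: 1.35
eef_pos: [0.3135, -0.0763, 0.1929]
tool_rot: [0.998, 0.068, 0.0, -0.0]
ft_force: [1.0, 0.5, 0.3]
gripper_width: 0.0009
gripper_force: 0.0
```

Request:
drive_tool --series '[[[35, -50, 0], [0, 0, 0], 255], [[35, -50, 0], [0, 0, 0], 255], [[35, -50, 0], [0, 0, 0], 255], [[35, -50, 0], [0, 0, 0], 255], [[0, 0, 0], [0, 0, 0], 255]]'

```text
clock: 1.98
eef_pos: [0.4244, 0.1423, 0.1914]
tool_rot: [0.998, 0.07, -0.002, -0.0]
ft_force: [-0.4, -0.8, -0.2]
gripper_width: 0.0009
gripper_force: 0.0
```

Run:
```python
from h import *
s=snap('wrist','w1'); print(observe()['eef_pos'],s['vertical_fov'],s['cx'],s['cy'],-cv2.Rodrigues(s['rvec'])[0].T@s['tvec'].ravel())
```

```text
[0.42395622 0.14043512 0.19180944] 65.70646984690485 254.90951385330771 194.73692704410638 [0.49884448 0.15172681 0.38210656]
```

View pics/w1.png

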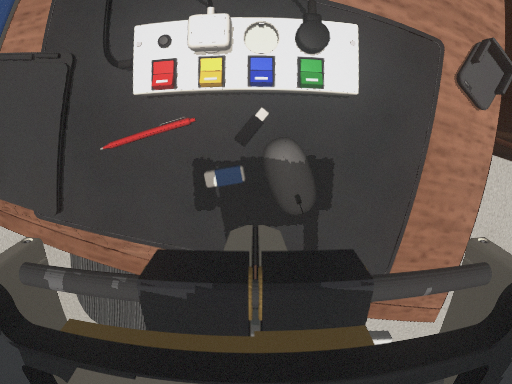

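The wrist view shows the four rockers clearly, at red (163,73), yellow (211,71), blue (262,71) and green (312,72), with white bars on the near halves. Next I measure them with the fisheye model.

```bash
cat >> h.py <<'E'
def fish(s,u,v,z):
    f=192/np.tan(np.radians(float(s['vertical_fov']))/2)
    R=cv2.Rodrigues(np.array(s['rvec']))[0]; t=np.array(s['tvec']).ravel()
    a=np.array([u-float(s['cx']),v-float(s['cy'])])/f; r=np.hypot(*a)
    D=R.T@np.r_[np.sin(r)*a/r,np.cos(r)]; c=-R.T@t
    return c+D*(z-c[2])/D[2]
E
sed -i "s/^    for n,(a,b)/    W=globals().get('W_',world)\n    for n,(a,b)/; s/P\[n\]=world(s,\*c\[i\],z=0.049); /P[n]=(fish if fe else world)(s,*(st[i,:2]+st[i,2:4]\/2-.5 if fe else c[i]),z=0.05)/; s/def loc(s,roi)/def loc(s,roi,fe=0)/; s/^    W=.*//" loc.py
python3 - <<'E'
from loc import *
s=np.load('w1.npz'); loc(s,(130,45,340,100),1)
hsv=cv2.cvtColor(s['color'],cv2.COLOR_RGB2HSV)
for n,u in dict(red=163,yellow=211,blue=262,green=312).items():
    p=hsv[74:86,u-8:u+8]; m=(p[...,1]<90)&(p[...,2]>170)
    v,x=np.nonzero(m); print(n,'bar',x.mean()+u-8,v.mean()+74,len(v),fish(s,x.mean()+u-8,v.mean()+74,.052).round(4))
o=observe();print(o['eef_pos'],o['tool_rot'])
E
```

```text
Traceback (most recent call last):
  File "loc.py", line 6
    h=hsv[...,0].astype(int); h=np.where(h<5,h+180,h)
IndentationError: unexpected indent
```

```bash
sed -i "s/^    hsv=cv2.*/&\n    for n,(a,b) in dict(red=(172,184),yellow=(22,35),blue=(105,128),green=(45,80)).items():/" loc.py
python3 - <<'E'
from loc import *
s=np.load('w1.npz'); loc(s,(130,45,340,100),1)
hsv=cv2.cvtColor(s['color'],cv2.COLOR_RGB2HSV)
for n,u in dict(red=163,yellow=211,blue=262,green=312).items():
    p=hsv[74:86,u-8:u+8]; m=(p[...,1]<90)&(p[...,2]>170)
    v,x=np.nonzero(m); print(n,'bar',x.mean()+u-8,v.mean()+74,len(v),fish(s,x.mean()+u-8,v.mean()+74,.052).round(4))
o=observe();print(o['eef_pos'],o['tool_rot'])
E
```

```text
red [162.6  73.8] 516 [0.5329 0.2622 0.05  ] depth [0.5236 0.2519 0.0515]
yellow [210.1  75.8] 199 [0.535  0.2064 0.05  ] depth [0.5286 0.2029 0.0519]
blue [261.1  69.1] 468 [0.5486 0.1521 0.05  ] depth [0.5425 0.1514 0.0504]
green [302.  81.] 1 [0.5436 0.1055 0.05  ] depth [0.5359 0.1079 0.0546]
dir [-0.08162926  0.93653688] yaw 0.08694103791067292 y0 [0.5407352  0.17314655]
red bar 161.0 80.875 32 [0.5246 0.2623 0.052 ]
yellow bar 210.41666666666666 78.08333333333333 36 [0.5324 0.2059 0.052 ]
blue bar 261.0 78.0 39 [0.5393 0.1508 0.052 ]
green bar 311.9024390243902 79.2439024390244 41 [0.5473 0.0952 0.052 ]
[0.42395622 0.14043512 0.19180944] [ 9.97565790e-01  6.97115531e-02 -1.64996530e-03  2.68325080e-04]
```

Request:
drive_tool --series '[[[38.3, -35.6, 0], [0, 0, 0], 255], [[38.3, -35.6, 33], [0, 0, 0], 255], [[38.3, -35.6, 40], [0, 0, 0], 255], [[0, 0, 30], [0, 0, 0], 255], [[0, 0, 10], [0, 0, 0], 255]]'

```text
clock: 2.65
eef_pos: [0.5207, 0.2564, 0.0796]
tool_rot: [0.998, 0.067, -0.002, 0.001]
ft_force: [-0.4, -0.2, 1.3]
gripper_width: 0.0004
gripper_force: 0.0
```

Request:
drive_tool --series '[[[0, 0, 0], [0, 0, 0], 255], [[0, 0, 0], [0, 0, 0], 255]]'

```text
clock: 2.9
eef_pos: [0.5237, 0.2581, 0.0847]
tool_rot: [0.998, 0.067, 0.002, -0.001]
ft_force: [0.4, 0.2, 0.3]
gripper_width: 0.0003
gripper_force: 0.0
```

Request:
drive_tool --series '[[[0, -4, 0], [0, 0, 0], 255], [[0, 0, 0], [0, 0, 0], 255], [[0, 0, 0], [0, 0, 0], 255], [[0, 0, 0], [0, 0, 0], 255]]'

```text
clock: 3.4
eef_pos: [0.5218, 0.2624, 0.0822]
tool_rot: [0.998, 0.068, 0.0, -0.0]
ft_force: [0.3, 0.4, -0.3]
gripper_width: 0.0004
gripper_force: 0.0
```

Run:
```python
from h import *
s=snap('wrist','w2')
for _ in range(3): o=observe();print(o['eef_pos'],o['tool_rot'],o['joint_vel'].round(4),o['ft_force'])
```

```text
[0.5217671  0.26237044 0.08211203] [ 9.97691494e-01  6.79093337e-02 -6.74279394e-05  2.57548231e-05] [-0.0002  0.0033  0.0012 -0.0013  0.0005 -0.0013] [-0.69060316  0.07898303 -0.45927291]
[0.5217671  0.26237044 0.08211203] [ 9.97691494e-01  6.79093337e-02 -6.74279394e-05  2.57548231e-05] [-0.0002  0.0033  0.0012 -0.0013  0.0005 -0.0013] [-0.69060316  0.07898303 -0.45927291]
[0.5217671  0.26237044 0.08211203] [ 9.97691494e-01  6.79093337e-02 -6.74279394e-05  2.57548231e-05] [-0.0002  0.0033  0.0012 -0.0013  0.0005 -0.0013] [-0.69060316  0.07898303 -0.45927291]
```

View pics/w2.png

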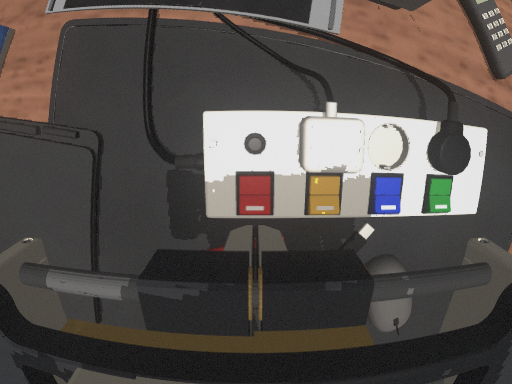

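The tip (255,225) lines up with the red bar (255,208). I'll check the position of the bar once more at this closer range.

Run:
```python
from h import *
s=np.load('w2.npz')
for n,p in dict(red=(255,208.5),yellow=(324.5,208.5),green=(441,207),redL=(237,194),redR=(273,194)).items(): print(n,fish(s,*p,.052).round(4))
```

```text
red [0.5242 0.2616 0.052 ]
yellow [0.5315 0.2067 0.052 ]
green [0.5466 0.095  0.052 ]
redL [0.534  0.2769 0.052 ]
redR [0.5378 0.2494 0.052 ]
```

Request:
drive_tool --series '[[[0, 0, 10], [0, 0, 0], 255], [[0, 0, 8], [0, 0, 0], 255], [[0, 0, 4], [0, 0, 0], 255], [[0, 0, 0], [0, 0, 0], 255], [[0, 0, 0], [0, 0, 0], 255]]'

```text
clock: 4.08
eef_pos: [0.522, 0.2624, 0.0603]
tool_rot: [0.998, 0.068, 0.0, -0.0]
ft_force: [0.8, 0.0, 0.7]
gripper_width: 0.0005
gripper_force: 0.0
```

Request:
drive_tool --series '[[[1, 0, 3], [0, 0, 0], 255], [[0, 0, 2], [0, 0, 0], 255], [[0, 0, 1], [0, 0, 0], 255], [[0, 0, 1], [0, 0, 0], 255], [[0, 0, 0], [0, 0, 0], 255]]'

```text
clock: 4.7
eef_pos: [0.5227, 0.2625, 0.0531]
tool_rot: [0.998, 0.068, -0.0, 0.0]
ft_force: [0.3, 0.3, 1.3]
gripper_width: 0.0006
gripper_force: 0.0
```

Request:
drive_tool --series '[[[0, 0, 1], [0, 0, 0], 255], [[0, 0, 0.5], [0, 0, 0], 255], [[0, 0, 0], [0, 0, 0], 255]]'

```text
clock: 5.08
eef_pos: [0.5228, 0.2625, 0.0516]
tool_rot: [0.998, 0.068, -0.0, 0.0]
ft_force: [-0.4, -0.5, 0.2]
gripper_width: 0.0005
gripper_force: 0.0
```

Request:
drive_tool --series '[[[0, 0, 1], [0, 0, 0], 255], [[0, 0, 0], [0, 0, 0], 255]]'

```text
clock: 5.32
eef_pos: [0.5227, 0.2625, 0.0506]
tool_rot: [0.998, 0.068, -0.0, 0.0]
ft_force: [-0.4, 0.3, -0.2]
gripper_width: 0.0005
gripper_force: 0.0
```

Request:
drive_tool --series '[[[0, 0, 1], [0, 0, 0], 255], [[0, 0, 0], [0, 0, 0], 255]]'

```text
clock: 5.58
eef_pos: [0.5228, 0.2625, 0.0495]
tool_rot: [0.998, 0.068, -0.0, 0.0]
ft_force: [0.3, -0.6, -0.0]
gripper_width: 0.0004
gripper_force: 0.0
```

Request:
drive_tool --series '[[[0, 0, 0.5], [0, 0, 0], 255], [[0, 0, 0], [0, 0, 0], 255]]'

```text
clock: 5.82
eef_pos: [0.5228, 0.2625, 0.0491]
tool_rot: [0.998, 0.068, -0.0, 0.0]
ft_force: [-0.2, 0.2, -0.5]
gripper_width: 0.0006
gripper_force: 0.0
```

Run:
```python
from h import *
s=snap('wrist','w3');o=observe();print(o['eef_pos'],o['ft_force'])
cv2.imwrite('pics/w3c.png',cv2.resize(s['color'][100:300,180:420,::-1],None,fx=3,fy=3,interpolation=2))
```

```text
[0.52284103 0.26249999 0.0491811 ] [0.61500402 0.41671709 0.12726171]
```

View pics/w3c.png

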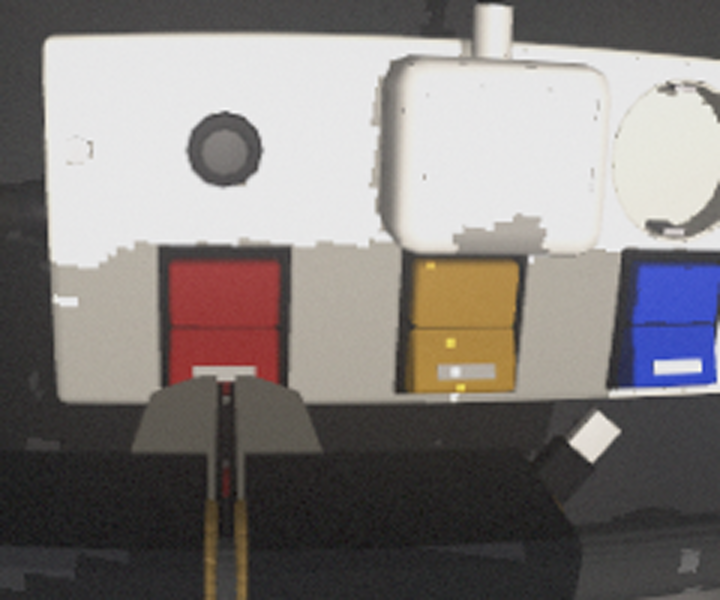

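The crop shows the fingertip edge at crop (235,378), just at or in front of the red bar, which is still visible at (223,372). I'll compare the predicted projections with this.

```bash
cat >> h.py <<'E'
def fproj(s,p):
    f=192/np.tan(np.radians(float(s['vertical_fov']))/2)
    q=cv2.Rodrigues(np.array(s['rvec']))[0]@np.array(p)+np.array(s['tvec']).ravel()
    r=np.hypot(q[0],q[1]);return np.array([s['cx'],s['cy']])+f*np.arctan2(r,q[2])*q[:2]/r
E
python3 - <<'E'
from h import *
s=np.load('w3.npz'); C=lambda p:((fproj(s,p)-[180,100])*3).round(0)
print('cam',-cv2.Rodrigues(s['rvec'])[0].T@s['tvec'].ravel())
t=np.array([.5228,.2625,.0492]); ex=np.array([.9905,.136,0])
for d in(-.0075,0,.0075): print(d,C(t+ex*d),C(t+ex*d+[0,0,.02]))
for n,c in dict(ybar=(466,372),rbar=(223,372),rsplit=(225,325),ysplit=(465,327),rtop=(225,262),ytop=(467,262),ybot=(460,391),finger=(225,378)).items():
    u,v=np.array(c)/3+[180,100]; print(n,fish(s,u,v,.05).round(4),((fish(s,u,v,.05)-t)@ex).round(4), 'rangez',s['range_z'][int(v),int(u)])
E
```

```text
cam [0.59663184 0.27152076 0.24004154]
-0.0075 [220. 406.] [220. 443.]
0 [220. 376.] [220. 411.]
0.0075 [220. 345.] [219. 377.]
ybar [0.5313 0.2056 0.05  ] 0.0007 rangez 0.20040306
rbar [0.5242 0.262  0.05  ] 0.0013 rangez 0.20127521
rsplit [0.5354 0.2631 0.05  ] 0.0125 rangez 0.2032632
ysplit [0.5421 0.2083 0.05  ] 0.0117 rangez 0.20297055
rtop [0.5498 0.265  0.05  ] 0.0271 rangez 0.1997269
ytop [0.5573 0.2111 0.05  ] 0.0271 rangez 0.19821566
ybot [0.5264 0.206  0.05  ] -0.0041 rangez 0.20038804
finger [0.5228 0.2613 0.05  ] -0.0002 rangez 0.19997157
```

Run:
```python
from h import *
for w in ('w2','w3'):
    s=np.load(w+'.npz'); R=cv2.Rodrigues(s['rvec'])[0]; c=-R.T@s['tvec'].ravel()
    ex=np.array([.9905,.136,0]);ey=np.array([-.136,.9905,0])
    def z(p): # median world z around predicted pixel of p
        u,v=fproj(s,p).round().astype(int); o=[]
        for j in range(-2,3):
            for i in range(-4,5):
                f=fish(s,u+i,v+j,0)-c; k=s['range_z'][v+j,u+i]/(R@f)[2]; o.append((c+f*k)[2])
        return (np.median(o)*1e3).round(1)
    r0=np.array([.5242,.262,.05])
    for n,i in dict(red=0,yellow=1,blue=2,green=3).items():
        b=r0-ey*.056*i; print(w,n,'front-end->back',[z(b+ex*d) for d in(-.003,.0,.004,.013,.018,.022)], 'top beside',z(b+ey*-.028))
```

```text
w2 red front-end->back [np.float64(52.6), np.float64(52.1), np.float64(49.8), np.float64(47.4), np.float64(47.3), np.float64(47.5)] top beside 42.4
w2 yellow front-end->back [np.float64(52.7), np.float64(51.8), np.float64(50.0), np.float64(47.1), np.float64(47.4), np.float64(47.4)] top beside 42.3
w2 blue front-end->back [np.float64(52.7), np.float64(52.1), np.float64(49.7), np.float64(47.4), np.float64(47.5), np.float64(47.3)] top beside 42.7
w2 green front-end->back [np.float64(52.8), np.float64(51.9), np.float64(50.2), np.float64(47.4), np.float64(47.4), np.float64(47.4)] top beside 42.6
w3 red front-end->back [np.float64(77.4), np.float64(52.3), np.float64(50.0), np.float64(47.2), np.float64(47.4), np.float64(47.6)] top beside 42.5
w3 yellow front-end->back [np.float64(52.5), np.float64(51.9), np.float64(49.8), np.float64(47.5), np.float64(47.5), np.float64(47.3)] top beside 42.5
w3 blue front-end->back [np.float64(52.5), np.float64(51.8), np.float64(50.0), np.float64(47.3), np.float64(47.3), np.float64(47.4)] top beside 42.5
w3 green front-end->back [np.float64(52.5), np.float64(51.9), np.float64(49.8), np.float64(47.4), np.float64(47.5), np.float64(47.4)] top beside 42.6
```

Run:
```python
from h import *
for w,zt in (('w1',.1918),('w2',.0821),('w3',.0492)):
    s=np.load(w+'.npz'); R=cv2.Rodrigues(s['rvec'])[0]; c=-R.T@s['tvec'].ravel()
    print(w)
    for v in range(222,252,3):
        o=[]
        for u in (246,265):
            f=fish(s,u,v,0)-c; k=s['range_z'][v,u]/(R@f)[2]; o.append((c+f*k-[0,0,zt]).round(4).tolist())
        print(v,o)
```

```text
w1
222 [[0.3527, 0.1435, -0.1925], [0.3562, 0.1176, -0.1929]]
225 [[0.434, 0.148, 0.0254], [0.3523, 0.117, -0.1918]]
228 [[0.4336, 0.1478, 0.0291], [0.4357, 0.1369, 0.0305]]
231 [[0.4341, 0.1477, 0.0349], [0.4348, 0.1369, 0.0329]]
234 [[0.4335, 0.1475, 0.0378], [0.4356, 0.1372, 0.0392]]
237 [[0.4338, 0.1474, 0.0424], [0.4355, 0.1373, 0.0431]]
240 [[0.4341, 0.1473, 0.0472], [0.4351, 0.1374, 0.0463]]
243 [[0.4336, 0.1472, 0.0499], [0.4352, 0.1375, 0.0504]]
246 [[0.4337, 0.1471, 0.0536], [0.4353, 0.1376, 0.0541]]
249 [[0.4338, 0.147, 0.0572], [0.4353, 0.1377, 0.0577]]
w2
222 [[0.492, 0.2661, -0.0833], [0.4952, 0.2477, -0.0813]]
225 [[0.5314, 0.268, 0.026], [0.4916, 0.2471, -0.0827]]
228 [[0.5313, 0.2678, 0.0306], [0.5331, 0.257, 0.0313]]
231 [[0.5311, 0.2677, 0.0347], [0.5326, 0.257, 0.0347]]
234 [[0.5312, 0.2676, 0.0392], [0.533, 0.2573, 0.0401]]
237 [[0.5316, 0.2675, 0.0442], [0.5323, 0.2572, 0.0425]]
240 [[0.5312, 0.2674, 0.0473], [0.5324, 0.2574, 0.0469]]
243 [[0.531, 0.2672, 0.0507], [0.5323, 0.2575, 0.0506]]
246 [[0.5312, 0.2672, 0.0546], [0.5322, 0.2576, 0.054]]
249 [[0.531, 0.267, 0.0576], [0.5325, 0.2578, 0.0583]]
w3
222 [[0.5254, 0.2678, 0.0022], [0.5269, 0.255, 0.0016]]
225 [[0.5323, 0.2681, 0.0255], [0.5251, 0.2548, 0.0027]]
228 [[0.5323, 0.2679, 0.0305], [0.5339, 0.257, 0.0306]]
231 [[0.532, 0.2678, 0.0342], [0.5336, 0.2571, 0.0345]]
234 [[0.532, 0.2677, 0.0385], [0.534, 0.2573, 0.0398]]
237 [[0.5321, 0.2676, 0.043], [0.5338, 0.2574, 0.0436]]
240 [[0.5321, 0.2674, 0.0469], [0.5337, 0.2575, 0.0473]]
243 [[0.532, 0.2673, 0.0505], [0.5335, 0.2576, 0.0508]]
246 [[0.5321, 0.2672, 0.0542], [0.5335, 0.2577, 0.0544]]
249 [[0.5317, 0.2671, 0.057], [0.5333, 0.2578, 0.0577]]
```

Depth shows the red rocker still off. The closed fingertips end about 24 mm above the nominal TCP, so I keep descending until there is contact.

Request:
drive_tool --series '[[[-2, 0, 3], [0, 0, 0], 255], [[0, 0, 3], [0, 0, 0], 255], [[0, 0, 3], [0, 0, 0], 255], [[0, 0, 0], [0, 0, 0], 255]]'

```text
clock: 6.38
eef_pos: [0.5205, 0.2621, 0.0397]
tool_rot: [0.998, 0.068, -0.0, 0.0]
ft_force: [0.4, -0.5, -0.9]
gripper_width: 0.0007
gripper_force: 0.0
```

Request:
drive_tool --series '[[[0, 0, 2], [0, 0, 0], 255], [[0, 0, 2], [0, 0, 0], 255], [[0, 0, 0], [0, 0, 0], 255]]'

```text
clock: 6.75
eef_pos: [0.5207, 0.2621, 0.0359]
tool_rot: [0.998, 0.068, -0.0, 0.0]
ft_force: [0.6, 0.0, 0.0]
gripper_width: 0.0005
gripper_force: 0.0
```

Request:
drive_tool --series '[[[0, 0, 1], [0, 0, 0], 255], [[0, 0, 1], [0, 0, 0], 255], [[0, 0, 0], [0, 0, 0], 255]]'

```text
clock: 7.12
eef_pos: [0.5208, 0.2622, 0.0341]
tool_rot: [0.998, 0.068, -0.0, 0.0]
ft_force: [-0.5, -0.1, 0.0]
gripper_width: 0.0002
gripper_force: 0.0
```

Request:
drive_tool --series '[[[0, 0, 1], [0, 0, 0], 255], [[0, 0, 1], [0, 0, 0], 255], [[0, 0, 0], [0, 0, 0], 255]]'

```text
clock: 7.5
eef_pos: [0.5208, 0.2622, 0.032]
tool_rot: [0.998, 0.068, -0.0, 0.0]
ft_force: [0.2, 0.4, -0.9]
gripper_width: 0.0005
gripper_force: 0.0
```

```bash
cat > chk.py <<'E'
from h import *
import sys
w=sys.argv[1]; s=snap('wrist',w); o=observe(); t=o['eef_pos']; print(t,o['ft_force'])
R=cv2.Rodrigues(s['rvec'])[0]; c=-R.T@s['tvec'].ravel()
ex=np.array([.9905,.136,0]);ey=np.array([-.136,.9905,0])
def pt(u,v):
    f=fish(s,u,v,0)-c; k=s['range_z'][v,u]/(R@f)[2]; return c+f*k
def z(p):
    u,v=fproj(s,p).round().astype(int)
    return float((np.median([pt(u+i,v+j)[2] for j in range(-2,3) for i in range(-4,5)])*1e3).round(1))
r0=np.array([.5242,.262,.05])
for i,n in enumerate(['red','yellow','blue','green']):
    b=r0-ey*.056*i; print(n,[z(b+ex*d) for d in(-.003,.0,.004,.013,.018,.022)])
for v in range(213,234,3): print(v,pt(246,v).round(4),pt(265,v).round(4))
E
python3 chk.py w4
```

```text
[0.52078279 0.26219029 0.03208737] [ 0.80335451  0.59207132 -0.0962084 ]
red [70.0, 64.4, 50.4, 47.4, 47.3, 47.2]
yellow [52.7, 51.7, 49.9, 47.3, 47.5, 47.2]
blue [52.6, 52.0, 50.0, 47.3, 47.6, 47.4]
green [52.7, 51.9, 49.7, 47.6, 47.4, 47.6]
213 [0.5343 0.2686 0.0478] [0.5357 0.2568 0.047 ]
216 [0.5322 0.2683 0.0473] [0.5341 0.2566 0.0482]
219 [0.5303 0.2681 0.0475] [0.5324 0.2563 0.0488]
222 [0.5292 0.2678 0.0498] [0.5307 0.2561 0.0497]
225 [0.5304 0.2678 0.0581] [0.5946 0.2712 0.2229]
228 [0.5302 0.2676 0.0623] [0.5315 0.2567 0.0619]
231 [0.5299 0.2675 0.0662] [0.5318 0.2569 0.0674]
```

Request:
drive_tool --series '[[[0, 0, 1], [0, 0, 0], 255], [[0, 0, 0.5], [0, 0, 0], 255], [[0, 0, 0], [0, 0, 0], 255]]'

```text
clock: 7.92
eef_pos: [0.5208, 0.2622, 0.0306]
tool_rot: [0.998, 0.068, -0.0, 0.0]
ft_force: [-1.1, 0.6, -0.2]
gripper_width: 0.0006
gripper_force: 0.0
```

Request:
drive_tool --series '[[[0, 0, 1], [0, 0, 0], 255], [[0, 0, 0], [0, 0, 0], 255]]'

```text
clock: 8.18
eef_pos: [0.5208, 0.2622, 0.0296]
tool_rot: [0.998, 0.068, -0.0, 0.0]
ft_force: [0.6, 0.1, -0.7]
gripper_width: 0.0005
gripper_force: 0.0
```

Request:
drive_tool --series '[[[0, 0, 1], [0, 0, 0], 255], [[0, 0, 0], [0, 0, 0], 255]]'

```text
clock: 8.43
eef_pos: [0.5209, 0.2622, 0.0287]
tool_rot: [0.998, 0.068, 0.0, -0.0]
ft_force: [-0.1, 0.6, 0.1]
gripper_width: 0.0005
gripper_force: 0.1
```

Request:
drive_tool --series '[[[0, 0, 1], [0, 0, 0], 255], [[0, 0, 0], [0, 0, 0], 255]]'

```text
clock: 8.68
eef_pos: [0.5207, 0.2622, 0.0277]
tool_rot: [0.998, 0.068, -0.0, -0.0]
ft_force: [-1.0, -0.9, 1.5]
gripper_width: 0.0001
gripper_force: 0.9
```

Request:
drive_tool --series '[[[0, 0, 1], [0, 0, 0], 255], [[0, 0, 0], [0, 0, 0], 255]]'

```text
clock: 8.93
eef_pos: [0.5207, 0.2622, 0.0264]
tool_rot: [0.998, 0.068, -0.0, 0.0]
ft_force: [-0.5, 0.1, 1.1]
gripper_width: 0.0006
gripper_force: 0.3
```

```bash
python3 chk.py w5
```

```text
[0.52075528 0.26220826 0.0264824 ] [-0.88510892 -0.00494973  0.58741957]
red [70.5, 63.4, 54.1, 47.9, 48.5, 49.0]
yellow [52.6, 51.7, 50.2, 47.5, 47.5, 47.4]
blue [52.7, 52.0, 49.6, 47.2, 47.4, 47.5]
green [52.5, 51.6, 49.8, 47.6, 47.4, 47.8]
213 [0.5363 0.2687 0.0479] [0.5378 0.2573 0.0478]
216 [0.5339 0.2684 0.0466] [0.5356 0.257  0.0471]
219 [0.5323 0.2682 0.0475] [0.5337 0.2567 0.0469]
222 [0.5304 0.2679 0.0475] [0.5325 0.2566 0.0491]
225 [0.5302 0.2678 0.0521] [0.5304 0.2563 0.0486]
228 [0.5304 0.2677 0.0573] [0.532  0.2568 0.0575]
231 [0.5301 0.2675 0.061 ] [0.5317 0.2569 0.0616]
```

The rocker is moving now: its back half is rising.

Request:
drive_tool --series '[[[0, 0, 1], [0, 0, 0], 255], [[0, 0, 0], [0, 0, 0], 255]]'

```text
clock: 9.22
eef_pos: [0.5208, 0.2622, 0.0255]
tool_rot: [0.998, 0.068, -0.0, 0.0]
ft_force: [0.1, -0.1, -0.1]
gripper_width: 0.0004
gripper_force: 0.0
```

Request:
drive_tool --series '[[[0, 0, 1], [0, 0, 0], 255], [[0, 0, 0], [0, 0, 0], 255]]'

```text
clock: 9.48
eef_pos: [0.5208, 0.2621, 0.0245]
tool_rot: [0.998, 0.068, -0.0, 0.0]
ft_force: [-0.4, -0.2, -0.5]
gripper_width: 0.0005
gripper_force: 0.0
```

```bash
python3 chk.py w6|head -3
```

```text
[0.52084291 0.26219535 0.02459835] [0.45460518 0.3258565  0.57953225]
red [69.6, 62.7, 53.2, 48.2, 50.8, 52.9]
yellow [52.6, 52.0, 49.9, 47.4, 47.7, 47.5]
```

Red is on: its back half stands at 53 mm. I lift off and move to yellow.

Request:
drive_tool --series '[[[0, 0, -15], [0, 0, 0], 255], [[0, 0, -15], [0, 0, 0], 255], [[0, 28, 0], [0, 0, 0], 255], [[0, 28, 0], [0, 0, 0], 255], [[0, 0, 0], [0, 0, 0], 255]]'

```text
clock: 10.15
eef_pos: [0.5295, 0.2055, 0.0562]
tool_rot: [0.998, 0.067, 0.001, -0.0]
ft_force: [-0.5, 0.5, 0.4]
gripper_width: 0.0007
gripper_force: 0.0
```

Request:
drive_tool --series '[[[0, 0, 10], [0, 0, 0], 255], [[0, 0, 8], [0, 0, 0], 255], [[0, 0, 5], [0, 0, 0], 255], [[0, 0, 0], [0, 0, 0], 255], [[0, 0, 0], [0, 0, 0], 255]]'

```text
clock: 10.78
eef_pos: [0.5285, 0.2069, 0.0317]
tool_rot: [0.998, 0.068, 0.0, -0.0]
ft_force: [0.2, 0.5, -0.4]
gripper_width: 0.0007
gripper_force: 0.0
```

```bash
python3 chk.py w7
```

```text
[0.52861113 0.20692605 0.03188981] [ 0.30861616 -0.23081267  0.03452342]
red [47.3, 48.1, 47.2, 48.4, 51.1, 52.5]
yellow [69.9, 64.1, 50.4, 47.5, 47.4, 47.2]
blue [52.7, 51.8, 50.0, 47.3, 47.5, 47.2]
green [52.5, 51.9, 49.9, 47.5, 47.4, 47.4]
213 [0.542  0.2133 0.0472] [0.5437 0.2016 0.0477]
216 [0.5399 0.2131 0.047 ] [0.5419 0.2014 0.048 ]
219 [0.5386 0.2129 0.0488] [0.5404 0.2012 0.0493]
222 [0.537  0.2126 0.0499] [0.5383 0.2009 0.049 ]
225 [0.5382 0.2125 0.058 ] [0.5364 0.2006 0.0494]
228 [0.5378 0.2124 0.0617] [0.5391 0.2014 0.0614]
231 [0.5379 0.2123 0.0666] [0.5395 0.2016 0.0669]
```

Red is confirmed on and yellow is aligned. I press in the same way.

Request:
drive_tool --series '[[[0, 0, 1], [0, 0, 0], 255], [[0, 0, 1], [0, 0, 0], 255], [[0, 0, 1], [0, 0, 0], 255], [[0, 0, 1], [0, 0, 0], 255], [[0, 0, 0], [0, 0, 0], 255]]'

```text
clock: 11.45
eef_pos: [0.5283, 0.2067, 0.0277]
tool_rot: [0.998, 0.068, -0.0, 0.0]
ft_force: [-0.9, -0.2, 1.5]
gripper_width: 0.0006
gripper_force: 0.9
```

Request:
drive_tool --series '[[[0, 0, 1], [0, 0, 0], 255], [[0, 0, 1], [0, 0, 0], 255], [[0, 0, 0], [0, 0, 0], 255]]'

```text
clock: 11.82
eef_pos: [0.5284, 0.2067, 0.0254]
tool_rot: [0.998, 0.068, -0.0, 0.0]
ft_force: [-0.6, 0.3, 0.2]
gripper_width: 0.0002
gripper_force: 0.0
```

Request:
drive_tool --series '[[[0, 0, 1], [0, 0, 0], 255], [[0, 0, 0], [0, 0, 0], 255]]'

```text
clock: 12.08
eef_pos: [0.5284, 0.2067, 0.0245]
tool_rot: [0.998, 0.068, -0.0, 0.0]
ft_force: [-0.6, -0.5, 0.1]
gripper_width: 0.0006
gripper_force: 0.0
```

```bash
python3 chk.py w8|head -4
```

```text
[0.52840959 0.20669964 0.02457556] [ 0.24381278 -0.21614319  0.10254875]
red [45.5, 48.1, 47.3, 48.2, 50.8, 52.8]
yellow [69.5, 62.6, 53.9, 48.4, 50.9, 52.8]
blue [52.5, 51.8, 50.0, 47.3, 47.5, 47.5]
```

Yellow is on. Next is green, passing well above blue.

Request:
drive_tool --series '[[[0, 0, -18], [0, 0, 0], 255], [[0, 0, -17], [0, 0, 0], 255], [[0, 37, 0], [0, 0, 0], 255], [[0, 38, 0], [0, 0, 0], 255], [[0, 37, 0], [0, 0, 0], 255]]'

```text
clock: 12.75
eef_pos: [0.5447, 0.0949, 0.0617]
tool_rot: [0.998, 0.068, 0.001, -0.0]
ft_force: [0.1, 0.1, 0.0]
gripper_width: 0.0006
gripper_force: 0.0
```

Request:
drive_tool --series '[[[0, 0, 0], [0, 0, 0], 255], [[0, 0, 10], [0, 0, 0], 255], [[0, 0, 10], [0, 0, 0], 255], [[0, 0, 8], [0, 0, 0], 255], [[0, 0, 0], [0, 0, 0], 255]]'

```text
clock: 13.38
eef_pos: [0.5424, 0.0962, 0.0303]
tool_rot: [0.998, 0.068, -0.001, -0.0]
ft_force: [0.8, 1.0, 0.2]
gripper_width: 0.0005
gripper_force: 0.0
```

Request:
drive_tool --series '[[[0, 0, 0], [0, 0, 0], 255], [[0, 0, 0], [0, 0, 0], 255]]'

```text
clock: 13.62
eef_pos: [0.544, 0.0959, 0.0321]
tool_rot: [0.998, 0.068, 0.0, -0.0]
ft_force: [0.3, 0.3, -0.0]
gripper_width: 0.0005
gripper_force: 0.0
```

```bash
python3 chk.py w9
python3 - <<'E'
from h import *
s=np.load('w9.npz');cv2.imwrite('pics/w9c.png',cv2.resize(s['color'][100:300,60:360,::-1],None,fx=2.5,fy=2.5))
E
```

```text
[0.54394752 0.09581361 0.03208544] [0.01847763 0.42947608 0.61756254]
red [46.9, 48.0, 47.4, 48.2, 50.8, 52.5]
yellow [47.1, 47.9, 47.4, 48.4, 50.8, 52.6]
blue [52.5, 51.9, 49.8, 47.3, 47.3, 47.4]
green [70.3, 64.4, 50.2, 47.4, 47.4, 47.3]
213 [0.5571 0.1022 0.0466] [0.559  0.0905 0.0473]
216 [0.5554 0.102  0.0473] [0.5572 0.0902 0.0479]
219 [0.5542 0.1018 0.0495] [0.5552 0.09   0.0479]
222 [0.5524 0.1015 0.0499] [0.5536 0.0898 0.0489]
225 [0.5537 0.1015 0.0584] [0.5514 0.0894 0.0484]
228 [0.5536 0.1013 0.0629] [0.555  0.0904 0.0627]
231 [0.5535 0.1012 0.0672] [0.5544 0.0904 0.0659]
```

View pics/w9c.png

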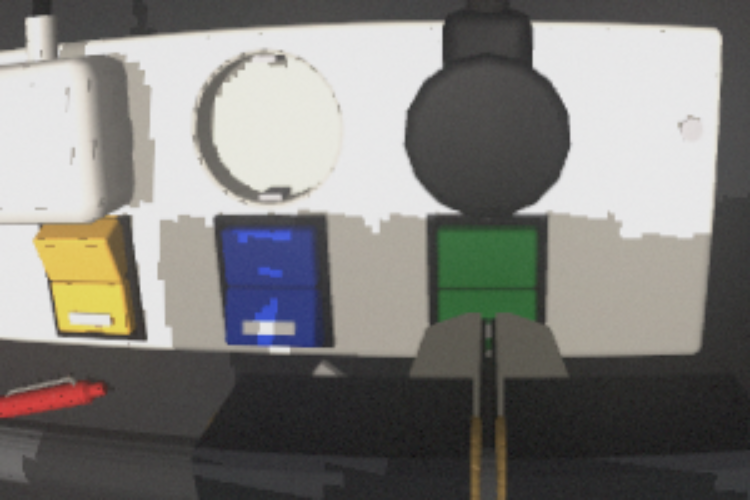

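The crop shows yellow flipped (its back half raised), blue off, and the fingertip at (488,320) centred on green's front half.

Request:
drive_tool --series '[[[0, 0, 1], [0, 0, 0], 255], [[0, 0, 1], [0, 0, 0], 255], [[0, 0, 1], [0, 0, 0], 255], [[0, 0, 1], [0, 0, 0], 255], [[0, 0, 0], [0, 0, 0], 255]]'

```text
clock: 14.3
eef_pos: [0.5434, 0.0957, 0.0276]
tool_rot: [0.998, 0.068, -0.0, 0.0]
ft_force: [-1.1, -0.8, 1.3]
gripper_width: 0.0005
gripper_force: 0.9
```

Request:
drive_tool --series '[[[0, 0, 1], [0, 0, 0], 255], [[0, 0, 1], [0, 0, 0], 255], [[0, 0, 0], [0, 0, 0], 255]]'

```text
clock: 14.68
eef_pos: [0.5436, 0.0958, 0.0254]
tool_rot: [0.998, 0.068, -0.0, -0.0]
ft_force: [-0.6, 0.4, 0.4]
gripper_width: 0.0001
gripper_force: 0.0
```

Request:
drive_tool --series '[[[0, 0, 1], [0, 0, 0], 255], [[0, 0, 0], [0, 0, 0], 255]]'

```text
clock: 14.92
eef_pos: [0.5435, 0.0958, 0.0245]
tool_rot: [0.998, 0.068, -0.0, -0.0]
ft_force: [0.0, -1.0, -0.6]
gripper_width: 0.0005
gripper_force: 0.0
```

```bash
python3 chk.py w10|head -5
```

```text
[0.54355493 0.09574896 0.02456792] [ 0.15034563 -0.18810554  0.76327237]
red [46.8, 47.9, 47.6, 48.3, 50.6, 52.9]
yellow [46.9, 47.9, 47.4, 48.5, 50.9, 52.5]
blue [52.5, 51.7, 50.0, 47.3, 47.5, 47.5]
green [69.3, 63.3, 53.9, 48.6, 50.9, 52.6]
```

Green is on. I lift off and check from the top camera.

Request:
drive_tool --series '[[[0, 0, -20], [0, 0, 0], 255], [[0, 0, -40], [0, 0, 0], 255], [[-20, 0, -50], [0, 0, 0], 255], [[-40, 0, -20], [0, 0, 0], 255], [[0, 0, 0], [0, 0, 0], 255]]'

```text
clock: 15.6
eef_pos: [0.4843, 0.0877, 0.1573]
tool_rot: [0.998, 0.068, 0.002, -0.0]
ft_force: [1.0, 0.4, -0.4]
gripper_width: 0.0003
gripper_force: 0.0
```

Request:
drive_tool --series '[[[0, 0, 0], [0, 0, 0], 255], [[0, 0, 0], [0, 0, 0], 255], [[0, 0, 0], [0, 0, 0], 255]]'

```text
clock: 15.98
eef_pos: [0.484, 0.0876, 0.1536]
tool_rot: [0.998, 0.068, -0.001, 0.0]
ft_force: [-0.5, -0.1, 0.8]
gripper_width: 0.0007
gripper_force: 0.0
```

```bash
python3 chk.py w11|head -5
```

```text
[0.48404954 0.087621   0.1537648 ] [ 0.1260762  -0.29028025  0.21463134]
red [47.2, 47.6, 47.6, 48.7, 50.6, 52.2]
yellow [47.2, 47.7, 47.3, 48.6, 51.1, 52.2]
blue [52.4, 51.8, 49.6, 47.0, 47.8, 47.5]
green [47.3, 47.6, 47.4, 48.7, 51.1, 52.3]
```

View pics/w11.png

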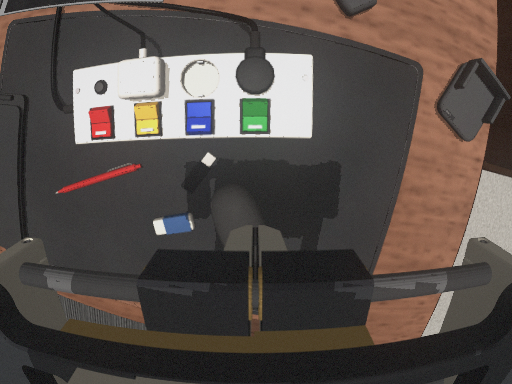

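Red (101,122), yellow (147,118) and green (255,115) are on and blue (199,117) is off. The bystanders are where they were and the arm is clear, so I hand in.

```bash
python3 -c "from workcell import job_done; print(job_done())"
```

```text
the job is handed in; nothing more can be done
None
```

The red, yellow and green switches are on, pressed in that order with at most about 1.5 N measured on the wrist, blue is still off, the strip and the things in front of it were not moved, and I handed the job in at about 16 s with the arm clear.

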